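Fold out the pan rest and set the tin on it

ROBOT

A 7-joint arm with a two-finger parallel gripper is mounted at the origin on the work surface. World frame = base frame: x ahead of the robot, y to its left, z up, the work surface at z = 0. Lengths are in m, angles in rad, forces in N, time in s.
With the tool pointing down it reaches from about 0.4 to 0.85 m from the base axis. Payload 10.4 kg.
Tool frame: the origin (TCP) lies between the finger pads; the fingertips stand tip_reach ahead of it and the grasp point (between the pads) lies 5 mm behind it (tip_reach is the distance from the TCP to the fingertips, in m); z points along the fingers, y is the direction in which the jaws open and shut (so a half turn about z gives the same grasp; the last joint's range is limited). The gripper opens to 87 mm and grips with 3 to 60 N. Pads are 19 mm wide; open, the fingers measure 117 mm over their backs; the gripper's body (75 mm by 190 mm) begins 51 mm behind the grasp point.
Start: joints at [1.168, 0.332, -0.065, 1.46, 0.022, 1.35, -0.088], TCP at [0.232, -0.58, 0.237] pointing down, gripper open.
Joint ranges: [-2.6, 2.6], [-0.5, 2.12], [-1.47, 1.34], [0.16, 2.42], [-1.27, 4.41], [0.06, 2.06], [-2.6, 2.6]. Speed limits (rad/s): [2.22, 2.22, 2.79, 2.79, 3.14, 3.14, 3.14].

INTERFACE

Orientations are given as a unit quaternion [w, x, y, z].
In Python, from workcell import * gives the robot as it stands.
- The arm moves only by the tool arm_command, never from a script. Its argument "steps" is a list of rows, each a list of 7 numbers: the shift along the tool's x, y, z each as a share of 800 mm, from -1 to 1, then the turn, a rotation vector about the tool's x, y, z each as a share of 90 degrees, from -1 to 1, then the opening, from 0 (shut) to 1 (fully open). In form: [[dx, dy, dz, rx, ry, rz, grip], ...]. A call has 1 to 12 rows; each row shifts and turns the commanded pose from where the row before left it, along the tool's axes as they then stand; what a row does not reach is not made up. A row lasts 1/8 s, in which the tool goes at most 62.5 mm and 10.7 degrees, less where a joint would pass 70% of its speed; a pose out of reach is approached as far as the arm can. A call with a number of a shift or a turn outside -1 to 1 is refused whole. A call with a gripper value outside its range is refused whole. The fingers move at their own pace and stop on an object; "newtons" is the grip in N (left out, the last holds). Time passes only in rows, so rows that do not move let the fingers close. It gives the time, the measured TCP pose, the force and the opening at its end, in the units of the state.
- read_state(): the state, without advancing time (a new reading comes with each control period).
- read_camera(name): name is "side" or "top" or "wrist"; returns a dict with "color" (480x640x3 uint8, red, green, blue), "fx", "fy", "cx", "cy" (pixels), "extrinsics" (4x4, takes a point from camera to world coordinates). Camera axes: x right, y up, looking along -z (the intrinsics and any distortion apply to the point x, -y, -z); pixel columns grow to the right and rows downward; lengths in m; the calibration is good to about 2 mm. A picture is of the moment at which its call begins. There is no depth.
- job_done(): hands the job in, once; it reports no verdict.
Trained networks look in the newest picture that a camera, given by its name, has taken for a name from the list of things; names that differ only in an ending like _2 or _b are one class to them, and where a whole thing is asked for, a point or a joint stands for the part that bears it (a point fixed in the world has none). Each returns a list of dicts, best first, with "confidence" (0 to 1); they miss things now and then, are a little off and sometimes report something else, mostly with a low value. They report only what shows in the picture. A call takes as long as a camera call. They do not tell look-alikes from the thing itself.
- masks_of(camera, label): "pixels" (480x640 bool, what is visible of it) and "extent" ([left, top, right, bottom] in pixels, round what is visible of it).
- place_of(camera, label): "location" ([row, column] in pixels: a listed point, or the origin of a listed thing).
The state is a dict: "time": time; "qpos": joint angles; "dq": joint speeds; "joint_torque": joint torques, N m; "tcp_pos": TCP position; "tool_rot": TCP orientation; "force": force on the tool from outside, world axes, zero at the start; "ft_torque": the same for the moment, N m; "finger_gap": finger opening in m.
Only numpy, scipy, OpenCV 4.12 (cv2) and the standard library are available. Lean on these libraries where they do the work, as an engineer would, in place of code of your own. Each camera call takes 0.05 s, during which the arm holds its last target.

TASK

Push the pan rest's folded prop leg out, without forcing it, until it clicks over its spring catch and meets its stop, so that it stays out by itself when you let go. Then lift the lidded pie tin by its knob, keep it level, and set it down gently and centred on the rest, standing flat on the rail and the leg. Let go of it and leave everything else on the table where it is.

Things in the scene. Friction and masses are not known exactly. Their poses are not given: they have to be found in the camera images.
- stand: Steel pan rest bolted to the table. Origin on the vertical hinge axis of its prop leg, at table height; z up. Folded, the leg points along the stand's -y axis; it swings out clockwise seen from above, to point roughly along -x. Under its outer position a dark plate (6 mm thick) carries an upright stop post, 10 thick, 45 high, 95 mm from the axis, and a small brass spring catch.
- rail_mid (a point): Middle of the top of the rest's fixed rail: an upright steel bar 10 mm thick and 130 long, parallel to the stand's y axis, at x = +25 mm from the hinge axis, its top 60 mm above the table.
- leg (a joint): Angle of the prop leg, rad: 0 folded, growing outwards. A light spring (0.2 to 1.5 N at leg_push) folds it back unless caught. Its adjustable stop is met somewhere from 1.26 to 1.88 (not measured). About 0.07 rad before it the leg must be pushed over the spring catch, 4 to 10 N at leg_push; then the push drops, and rises steeply at the stop. Caught, it stays within 0.03 of the stop. Over 30 N bends it.
- leg_push (a point): A good place to push: mid-thickness of the leg, 115 mm from the hinge axis, 40 mm above the table. The leg is an upright aluminium bar 10 mm thick, reaching 10 to 140 mm from the axis, 20 to 60 mm above the table (its end foot reaches down to 2 mm). Beyond 65 mm it is clear of the rail: fingers can go down behind it, on the stand's +x side. Axes: the stand's at joint 0, turning with the leg.
- seat (a point): Fixed point on the stand where the middle of the tin's underside belongs: at x = -18 mm, y = 0 from the hinge axis, 60 mm above the table, level with the tops of rail and leg. It is over open air until the leg is out.
- tin_knob (a point): Grasp point on the black knob of the lidded round aluminium pie tin. The knob is an upright cylinder 26 mm thick, centred on the tin, from the lid (50 mm above the tin's underside) to 90 mm; this point lies 74 mm above the underside. The lid is fixed on.
- tin_center (a point): Centre of the tin's body, 24 mm above its underside. z is the tin's upright axis. The tin is 140 mm across at its flat underside and 160 mm at the lid; mass 0.35 to 0.7 kg.
- bowl: Bystander (sizes in mm): white ceramic bowl, 150 across, 70 high; origin at the centre of its underside.
- oil: Bystander (sizes in mm): tall amber glass bottle, 64 across, 220 high; origin at the centre of its underside.
- jar: Bystander (sizes in mm): short glass jar with a steel cap, 76 across, 110 high; origin at the centre of its underside.
- cup: Bystander (sizes in mm): small white cup, 60 across, 50 high; origin at the centre of its underside.
- scraper: Bystander (sizes in mm): flat dough scraper, 75 x 110, 12 high; origin at the centre of its underside.
- pin: Bystander (sizes in mm): wooden rolling pin, 360 long, 44 thick; origin at the centre of its underside.
- brush: Bystander (sizes in mm): pastry brush lying down, about 200 long, 30 high; origin at the centre of its underside.
- shaker: Bystander (sizes in mm): steel flour shaker, 56 across, 100 high; origin at the centre of its underside.
Not all that is in view belongs to the job. Leave any green look-alike of the stand alone.

How it is judged:
By the outcome, as a careful person would: the job done as asked, in the order asked, and still so for the second after the job is handed in, with the robot touching nothing.
It also fails if it takes over 69 s, if anything falls off the work surface, if the arm or the gripper's body presses on something with over 40 N, if the wrist force passes 120 N, or if a joint passes its speed limit or range.

## Working session

There is one attempt and no reset: what is moved stays moved. The work goes in short steps, Python scripts to look and compute and a tool call to move; the robot and the scene stay as the last step left them, time stands still between calls to the robot, and variables do not carry over. Pictures are saved under pics/ and viewed, and the job is handed in when it is done.

Besides the shell and the picture viewer there is one more tool, called by a JSON object that holds its "name" and its "arguments", one argument or row to a line. arm_command: Moves the arm, as the interface text tells. Its arguments: {"type":"object","properties":{"steps":{"type":"array"},"newtons":{"type":"number"}},"required":["steps"]}

```bash
ls; mkdir -p pics; python3 - <<'E'
from workcell import *
import cv2
s=read_state(); print({k:(v if not hasattr(v,'round') else v) for k,v in s.items()})
for n in ["side","top","wrist"]:
    c=read_camera(n); cv2.imwrite(f"pics/{n}0.png",c["color"][:,:,::-1]); print(n,c["fx"],c["fy"],c["cx"],c["cy"],c["extrinsics"],[k for k in c])
E
```

```text
pics
{'time': 0.0, 'qpos': array([ 1.16843647,  0.33286917, -0.06469278,  1.4609541 ,  0.021591  ,
        1.34989402, -0.08849319]), 'dq': array([ 0.00026038, -0.00079092,  0.00092702,  0.00121523,  0.0004005 ,
       -0.00052663, -0.0003091 ]), 'joint_torque': array([-2.71358031e-04, -6.23253036e+01,  2.45548639e-02, -3.89891088e+01,
       -6.13386068e-02,  3.98686482e-02,  1.64286625e-04]), 'tcp_pos': array([ 0.23154171, -0.58012779,  0.23574949]), 'tool_rot': array([-6.95611271e-04,  9.82024835e-01,  1.88750396e-01, -1.64434304e-04]), 'force': array([ 0.29741153, -1.01348462,  0.15062242]), 'ft_torque': array([-0.04064841, -0.02744178, -0.03173971]), 'finger_gap': 0.08686414007837882}
side 468.39827993597817 468.39827993597817 315.9650477473713 241.616569314393 [[-0.73265662  0.49041178 -0.4719222   0.01613937]
 [-0.68047042 -0.54127362  0.49394622  0.53285089]
 [-0.01320199  0.68302207  0.73027841  0.86651596]
 [ 0.          0.          0.          1.        ]] ['color', 'fx', 'fy', 'cx', 'cy', 'extrinsics']
top 602.6211398544782 602.6211398544782 311.0998523490105 234.8967200240748 [[ 0.02125577  0.995597   -0.09129517  0.40135664]
 [-0.99975848  0.0206566  -0.00750307 -0.03186973]
 [-0.00558418  0.09143261  0.99579561  1.78881567]
 [ 0.          0.          0.          1.        ]] ['color', 'fx', 'fy', 'cx', 'cy', 'extrinsics']
wrist 364.7956653376277 364.7956653376277 316.34982085276795 240.57728635361934 [[ 0.37071198  0.8937107   0.25269312  0.30036059]
 [-0.92874711  0.35707797  0.09961997 -0.55172341]
 [-0.00119971 -0.27161832  0.96240431  0.38402872]
 [ 0.          0.          0.          1.        ]] ['color', 'fx', 'fy', 'cx', 'cy', 'extrinsics']
```

View pics/top0.png

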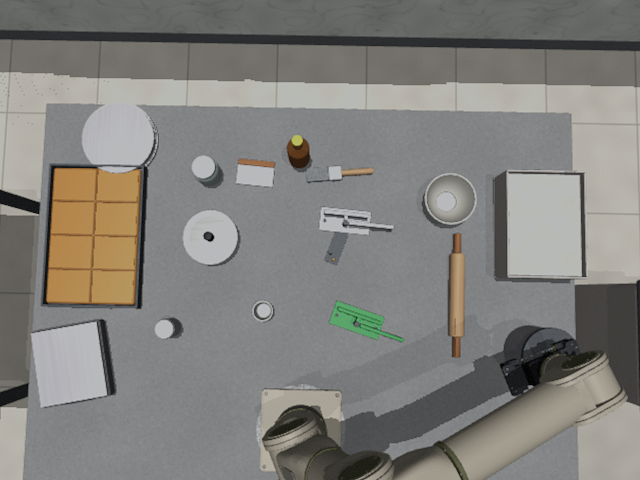

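View pics/side0.png

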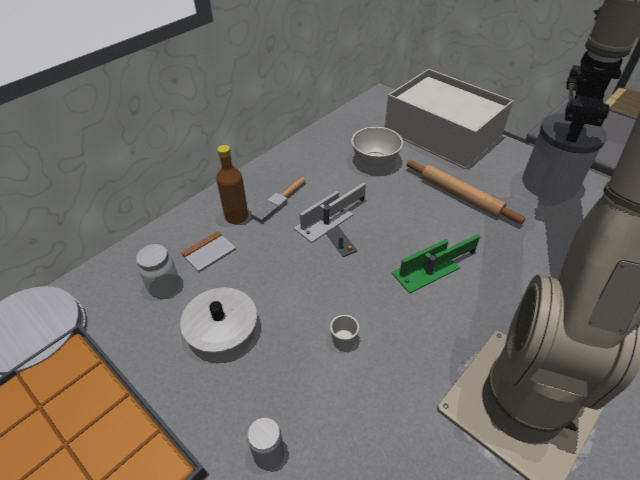

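View pics/wrist0.png

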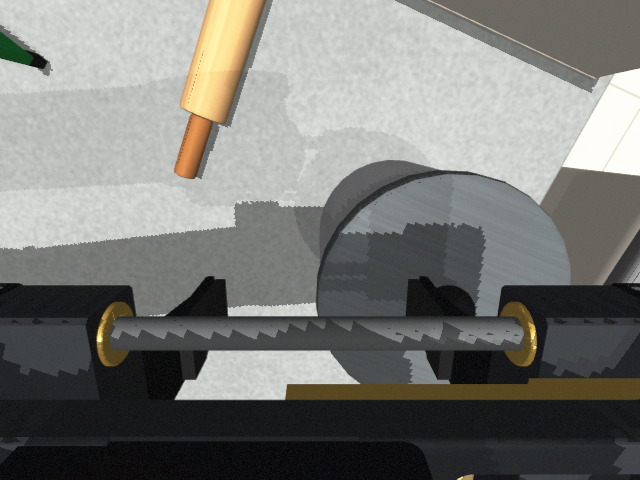

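Top view: the steel stand is at about (345,222) with the leg folded towards (392,228); the green look-alike is at (360,320). The tin is at (210,237) and the bowl at (449,200). Now I'll measure.

```bash
cat > h.py <<'E'
from workcell import *
import numpy as np, cv2
from scipy.spatial.transform import Rotation as R
def P(c):
    T=np.linalg.inv(c["extrinsics"]); K=np.array([[c["fx"],0,c["cx"]],[0,c["fy"],c["cy"]],[0,0,1]])
    return K@np.diag([1,-1,-1])@T[:3]
def tri(c1,rc1,c2,rc2):
    X=cv2.triangulatePoints(P(c1),P(c2),np.array([rc1[1],rc1[0]],float).reshape(2,1),np.array([rc2[1],rc2[0]],float).reshape(2,1)); return (X[:3]/X[3]).ravel()
def atz(c,uv,z):
    M=P(c); d=np.linalg.inv(M[:,:3])@np.array([uv[0],uv[1],1.]); o=c["extrinsics"][:3,3]; return o+d*(z-o[2])/d[2]
def proj(c,X):
    x=P(c)@np.append(X,1); return x[:2]/x[2]
E
python3 - <<'E'
from h import *
np.set_printoptions(precision=4,suppress=True)
cs={n:read_camera(n) for n in ["side","top"]}
D={}
for l in ["stand","rail_mid","leg","leg_push","seat","tin_knob","tin_center","bowl","oil","jar","cup","scraper","pin","brush","shaker"]:
    for n in cs:
        r=place_of(n,l); D[n,l]=r
        print(l,n,[(np.round(a["location"],1).tolist(),round(a["confidence"],2)) for a in r[:3]])
    for a in D["side",l][:2]:
        for b in D["top",l][:2]: print("   ",tri(cs["side"],a["location"],cs["top"],b["location"]))
for n in cs:
  c=cs[n]["color"]; 
  a=(300,190,110,90) if n=="top" else (280,170,100,100)
  x,y,w,h=a; cv2.imwrite(f"pics/{n}_crop.png",cv2.resize(c[y:y+h,x:x+w,::-1],None,fx=6,fy=6,interpolation=cv2.INTER_CUBIC))
E
```

```text
stand side [([251.7, 208.7], 0.73), ([272.8, 426.7], 0.67)]
stand top [([325.1, 352.2], 0.98), ([222.9, 345.5], 0.8)]
    [0.385  0.0496 0.4319]
    [ 0.6832 -0.021  -0.0332]
    [ 0.304  -0.143   0.0176]
    [ 0.5142 -0.1664 -0.0776]
rail_mid side [([203.3, 319.5], 0.9), ([244.0, 424.8], 0.8), ([339.2, 341.0], 0.5)]
rail_mid top [([314.8, 360.0], 0.72), ([239.0, 212.6], 0.66)]
    [ 0.4016 -0.0853  0.2507]
    [0.4707 0.1792 0.383 ]
    [ 0.3355 -0.1612  0.0792]
    [0.3967 0.1724 0.4562]Traceback (most recent call last):
  File "<stdin>", line 7, in <module>
ValueError: it knows: bowl, brush, cup, jar, leg_push, oil, pin, rail_mid, scraper, seat, shaker, stand, tin_center, tin_knob
```

```bash
python3 - <<'E'
from h import *
np.set_printoptions(precision=4,suppress=True)
cs={n:read_camera(n) for n in ["side","top"]}
D={}
for l in ["leg_push","seat","tin_knob","tin_center","bowl","oil","jar","cup","scraper","pin","brush","shaker"]:
    for n in cs:
        r=place_of(n,l); D[n,l]=r
        print(l,n,[(np.round(a["location"],1).tolist(),round(a["confidence"],2)) for a in r[:3]])
    for a in D["side",l][:2]:
        for b in D["top",l][:2]: print("   ",tri(cs["side"],a["location"],cs["top"],b["location"]))
for n in cs:
  c=cs[n]["color"]; 
  a=(300,190,110,90) if n=="top" else (280,170,100,100)
  x,y,w,h=a; cv2.imwrite(f"pics/{n}_crop.png",cv2.resize(c[y:y+h,x:x+w,::-1],None,fx=6,fy=6,interpolation=cv2.INTER_CUBIC))
E
```

```text
leg_push side [([192.1, 359.9], 0.9), ([244.4, 467.8], 0.71)]
leg_push top [([226.5, 383.0], 0.79), ([335.9, 391.0], 0.64), ([236.2, 210.9], 0.52)]
    [ 0.5871 -0.2291  0.0463]
    [ 0.3563 -0.1671  0.2538]
    [ 0.4838 -0.2726 -0.0013]
    [ 0.2747 -0.2536  0.0485]
seat side [([262.7, 435.6], 0.84), ([209.9, 328.8], 0.67)]
seat top [([228.1, 340.7], 0.92), ([331.0, 355.3], 0.9), ([293.6, 455.2], 0.23)]
    [ 0.4864 -0.1433  0.0172]
    [ 0.2906 -0.1491  0.0588]
    [ 0.5795 -0.1036  0.0728]
    [ 0.3624 -0.0721  0.2685]
tin_knob side [([311.2, 216.0], 0.73), ([194.7, 460.4], 0.67)]
tin_knob top [([236.5, 212.2], 0.93)]
    [0.5515 0.2685 0.0612]
    [0.3842 0.1574 0.566 ]
tin_center side [([284.8, 162.6], 0.61)]
tin_center top [([237.3, 212.5], 0.76)]
    [0.5625 0.2855 0.1677]
bowl side [([161.5, 372.4], 0.62)]
bowl top [([223.3, 344.1], 0.62), ([198.7, 441.1], 0.6)]
    [ 0.5459 -0.1234  0.2409]
    [ 0.6798 -0.4071 -0.0007]
oil side [([217.0, 236.2], 0.62)]
oil top [([159.9, 301.4], 0.81)]
    [ 0.7949  0.0182 -0.0041]
jar side [([285.3, 162.1], 0.56)]
jar top [([197.7, 443.9], 0.69), ([172.5, 256.5], 0.33)]
    [ 1.7972 -0.7606 -2.7023]
    [ 0.8036  0.2031 -0.1261]
cup side [([335.5, 341.6], 0.87)]
cup top [([309.8, 265.0], 0.86)]
    [0.3428 0.1133 0.0093]
scraper side [([249.6, 206.1], 0.65), ([338.2, 342.3], 0.41)]
scraper top [([174.0, 256.1], 0.75), ([170.2, 338.0], 0.26)]
    [0.7462 0.1528 0.0121]
    [ 0.8617 -0.0384 -0.2168]
    [ 0.6712  0.1078 -0.2291]
    [ 0.8636 -0.2094 -0.9431]
pin side [([197.6, 460.3], 0.84), ([160.3, 377.7], 0.21)]
pin top [([293.1, 456.8], 0.57)]
    [ 0.4008 -0.4552 -0.0119]
    [ 0.4683 -0.3693  0.148 ]
brush side [([203.0, 282.2], 0.68)]
brush top [([173.5, 336.7], 0.92)]
    [ 0.7496 -0.0941 -0.0007]
shaker side [([453.1, 266.7], 0.74)]
shaker top [([327.7, 173.7], 0.85)]
    [0.2851 0.3815 0.0028]
```

View pics/top_crop.png

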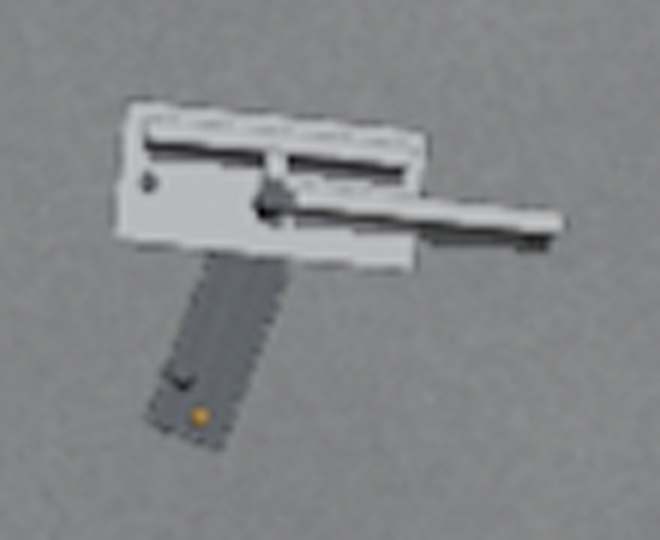

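View pics/side_crop.png

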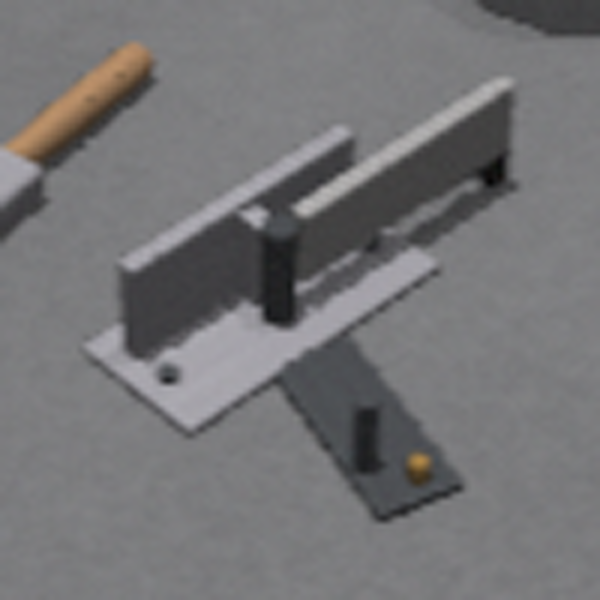

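```bash
python3 - <<'E'
from h import *
from scipy.optimize import least_squares
np.set_printoptions(precision=4,suppress=True)
cs={n:read_camera(n) for n in ["side","top"]}
# stand pts -> crop px (centres)
T={(25,65,60):(148,125),(25,-65,60):(410,153),(0,-140,60):(560,224)}
S={(25,65,60):(130,262),(25,-65,60):(344,131),(0,-140,60):(505,86)}
def res(p,full=False):
    r=[]
    for n,d,o in (("top",T,(300,190)),("side",S,(280,170))):
        for k,uv in d.items():
            k=np.array(k)/1000; c,s=np.cos(p[2]),np.sin(p[2])
            X=np.array([p[0]+c*k[0]-s*k[1],p[1]+s*k[0]+c*k[1],k[2]+p[3]])
            r+=list(proj(cs[n],X)-(np.array(uv)/6+np.array(o)-0.4))
    return np.array(r)
f=least_squares(res,[0.5,-0.14,0,0]); print(f.x,np.round(f.fun.reshape(-1,2),2))
p=f.x;c,s=np.cos(p[2]),np.sin(p[2])
w=lambda x,y:np.array([p[0]+c*x-s*y,p[1]+s*x+c*y])
print("seat",w(-.018,0),"push",w(0,-.115))
# triangulate stop post top (45) and catch at z 6..10
for nm,uv,z in (("posttop",(183,383),.045),("catch",(201,416),.01)):
    X=atz(cs["top"],np.array(uv)/6+np.array([300,190]),z); d=X[:2]-p[:2]; l=np.array([c*d[0]+s*d[1],-s*d[0]+c*d[1]]); print(nm,X,l*1000,np.hypot(*l)*1000, "ang from -y cw",np.arctan2(-l[0],-l[1]))
for nm,uv,z in (("postbase",(368,468),.006),("posttop",(368,408),.045),("catch",(420,462),.01)):
    X=atz(cs["side"],np.array(uv)/6+np.array([280,170]),z); d=X[:2]-p[:2]; l=np.array([c*d[0]+s*d[1],-s*d[0]+c*d[1]]); print(nm,X,l*1000,np.hypot(*l)*1000, "ang from -y cw",np.arctan2(-l[0],-l[1]))
# tin: ellipse of mask
from scipy.ndimage import label
for n in cs:
    c=masks_of(n,"tin_knob")
    for m in c[:2]: print(n,m["confidence"],m["extent"],m["pixels"].sum())
    a=(165,190,90,90) if n=="top" else (165,270,110,110)
    x,y,w_,h=a; cv2.imwrite(f"pics/{n}_tin.png",cv2.resize(cs[n]["color"][y:y+h,x:x+w_,::-1],None,fx=6,fy=6,interpolation=cv2.INTER_CUBIC))
E
```

```text
[ 0.6007 -0.1167 -0.0906 -0.0012] [[-0.4   0.11]
 [ 0.65  0.39]
 [ 0.64 -0.03]
 [-1.57  1.18]
 [ 0.4  -0.21]
 [ 0.39 -0.75]]
seat [ 0.5828 -0.1151] push [ 0.5903 -0.2313]
posttop [ 0.5073 -0.0761  0.045 ] [-96.6789  32.0285] 101.84617624411855 ang from -y cw 1.8907045117677892
catch [ 0.4934 -0.0861  0.01  ] [-109.6597   20.768 ] 111.60897259676325 ang from -y cw 1.7579654669478428
postbase [ 0.5108 -0.0756  0.006 ] [-93.2565  32.8661] 98.8784465797298 ang from -y cw 1.9096315888699624
posttop [ 0.5097 -0.0727  0.045 ] [-94.5854  35.5793] 101.05579638930939 ang from -y cw 1.9305840193563626
catch [ 0.4948 -0.0897  0.01  ] [-107.9029   17.3808] 109.29379011196447 ang from -y cw 1.730502731258351
side 0.56 [181.2, 288.5, 254.8, 358.5] 4317
side 0.44 [329.2, 314.2, 358.0, 351.0] 790
top 0.67 [181.4, 210.9, 239.1, 264.9] 2358
```

View pics/top_tin.png

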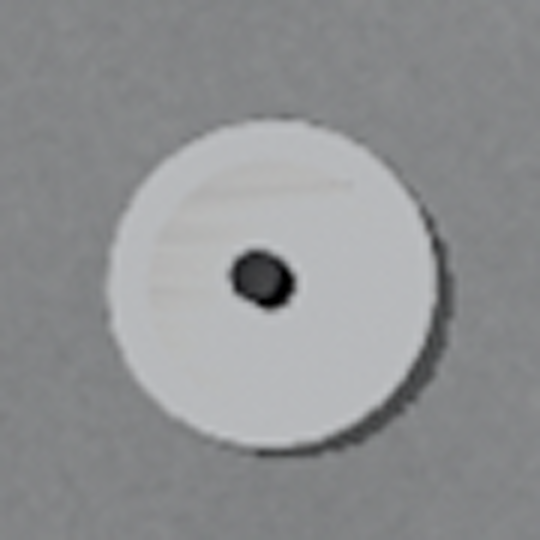

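View pics/side_tin.png

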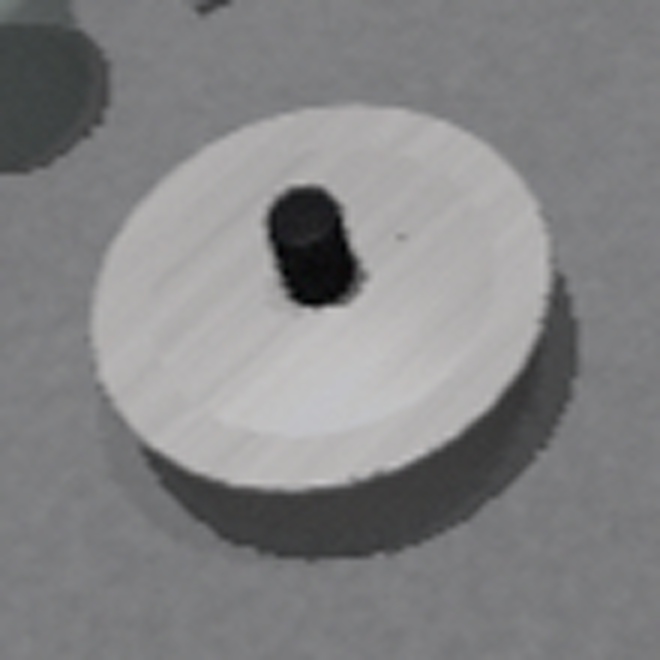

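```bash
python3 - <<'E'
from h import *
import workcell
np.set_printoptions(precision=4,suppress=True)
print([k for k in dir(workcell) if not k.startswith('__')], getattr(workcell,'tip_reach',None))
cs={n:read_camera(n) for n in ["side","top"]}
t=lambda s,uv,o:(np.array(uv)/6+np.array(o)-.4)[::-1]
print("knobtop",tri(cs["side"],t(0,(306,213),(165,270)),cs["top"],t(0,(259,277),(165,190))))
print("lid c",tri(cs["side"],t(0,(321,298),(165,270)),cs["top"],t(0,(273,283),(165,190))), atz(cs["top"],t(0,(273,283),(165,190))[::-1],.05))
s=read_state(); print(R.from_quat(np.roll(s["tool_rot"],-1)).as_matrix())
E
```

```text
['PlanningError', 'job_done', 'masks_of', 'place_of', 'read_camera', 'read_state', 'tip_reach'] 0.014
knobtop [0.5483 0.2732 0.091 ]
lid c [0.55   0.2755 0.0409] [0.5493 0.2739 0.05  ]
[[ 0.9287  0.3707  0.    ]
 [ 0.3707 -0.9287 -0.0001]
 [ 0.      0.0001 -1.    ]]
```

```bash
cat >> h.py <<'E'
def yawof(s):
    M=R.from_quat(np.roll(s["tool_rot"],-1)).as_matrix(); return np.arctan2(M[1,0],M[0,0])
def Rd(psi): 
    c,s=np.cos(psi),np.sin(psi); return np.array([[c,s,0],[s,-c,0],[0,0,-1.]])
def plan(p0,psi0,p1,psi1,n,grip=0):
    # rows moving linearly with constant yaw steps
    psi=psi0; pos=np.array(p0,float); out=[]
    for i in range(n):
        tgt=np.array(p0)+(np.array(p1)-np.array(p0))*(i+1)/n
        d=Rd(psi).T@(tgt-pos)/0.8; d=np.round(d,4); rz=np.round(-(psi1-psi0)/n/(np.pi/2),4)
        out.append([*d.tolist(),0,0,float(rz),grip]); pos=pos+Rd(psi)@d*0.8; psi=psi-rz*np.pi/2
    print(str(out).replace(' ','').replace('-0.0,','0,').replace('0.0,','0,'), pos.round(4), round(psi,4)); return out
HX,HY,HPSI=0.6007,-0.1167,-0.0906
def w(x,y): 
    c,s=np.cos(HPSI),np.sin(HPSI); return np.array([HX+c*x-s*y,HY+s*x+c*y])
E
python3 - <<'E'
from h import *
s=read_state(); t=w(.032,-.115); print(t,s["time"])
plan(s["tcp_pos"],yawof(s),[*t,.236],np.pi+HPSI,16)
E
```

```text
[ 0.622164   -0.23412358] 2.05
[[0.0384,-0.0138,0,0,0,-0.1063,0],[0.0401,-0.0073,0.0001,0,0,-0.1063,0],[0.0408,-0.0005,0,0,0,-0.1063,0],[0.0402,0.0063,0.0001,0,0,-0.1063,0],[0.0387,0.0129,0,0,0,-0.1063,0],[0.036,0.0192,0.0001,0,0,-0.1063,0],[0.0323,0.0249,0,0,0,-0.1063,0],[0.0278,0.0299,0.0001,0,0,-0.1063,0],[0.0223,0.034,0,0,0,-0.1063,0],[0.0164,0.0374,0,0,0,-0.1063,0],[0.01,0.0395,0.0001,0,0,-0.1063,0],[0.0033,0.0407,0,0,0,-0.1063,0],[-0.0036,0.0406,0.0001,0,0,-0.1063,0],[-0.0102,0.0395,0,0,0,-0.1063,0],[-0.0167,0.0372,0.0001,0,0,-0.1063,0],[-0.0226,0.0339,0,0,0,-0.1063,0]] [ 0.6222 -0.2341  0.236 ] 3.0514
```

{"name": "arm_command", "arguments": {
  "steps": [
    [0.0384, -0.0138, 0, 0, 0, -0.1063, 0],
    [0.0401, -0.0073, 0, 0, 0, -0.1063, 0],
    [0.0408, -0.0005, 0, 0, 0, -0.1063, 0],
    [0.0402, 0.0063, 0, 0, 0, -0.1063, 0],
    [0.0387, 0.0129, 0, 0, 0, -0.1063, 0],
    [0.036, 0.0192, 0, 0, 0, -0.1063, 0],
    [0.0323, 0.0249, 0, 0, 0, -0.1063, 0],
    [0.0278, 0.0299, 0, 0, 0, -0.1063, 0],
    [0.0223, 0.034, 0, 0, 0, -0.1063, 0],
    [0.0164, 0.0374, 0, 0, 0, -0.1063, 0],
    [0.01, 0.0395, 0, 0, 0, -0.1063, 0],
    [0.0033, 0.0407, 0, 0, 0, -0.1063, 0]
  ]
}}

```text
time: 3.55
tcp_pos: [0.5252, -0.32, 0.2367]
tool_rot: [0.0, 0.368, 0.93, -0.0]
force: [0.7, 0.1, 0.2]
finger_gap: 0.0001
```

{"name": "arm_command", "arguments": {
  "steps": [
    [-0.0036, 0.0406, 0, 0, 0, -0.1063, 0],
    [-0.0102, 0.0395, 0, 0, 0, -0.1063, 0],
    [-0.0167, 0.0372, 0, 0, 0, -0.1063, 0],
    [-0.0226, 0.0339, 0, 0, 0, -0.1063, 0],
    [0, 0, 0, 0, 0, 0, 0],
    [0, 0, 0, 0, 0, 0, 0]
  ]
}}

```text
time: 4.3
tcp_pos: [0.6218, -0.2348, 0.2364]
tool_rot: [-0.0, 0.046, 0.999, -0.0]
force: [-0.5, -0.6, 0.2]
finger_gap: 0.0009
```

```bash
python3 - <<'E'
from h import *
np.set_printoptions(precision=4,suppress=True)
s=read_state(); print(s["time"],s["tcp_pos"],yawof(s),s["qpos"],s["force"],s["finger_gap"])
c=read_camera("wrist"); im=c["color"][:,:,::-1].copy()
for k in [(25,65,60),(25,-65,60),(0,-140,60),(0,-115,60),(0,-10,60)]:
    u=proj(c,np.array([*w(k[0]/1e3,k[1]/1e3),.06])); print(k,u)
    cv2.circle(im,tuple(int(round(a)) for a in u),3,(0,0,255),1)
cv2.imwrite("pics/w1.png",im)
E
```

```text
4.3 [ 0.6218 -0.2348  0.2364] 3.0490779819952856 [ 0.737   0.4962 -0.645   1.3158  0.294   1.4243  1.5866] [-0.4973 -0.5747  0.157 ] 0.0008760340889276606
(25, 65, 60) [514.8091 215.4405]
(25, -65, 60) [371.3355 215.6891]
(0, -140, 60) [287.9981 188.2254]
(0, -115, 60) [316.1352 188.1738]
(0, -10, 60) [434.3739 187.9571]
```

View pics/w1.png

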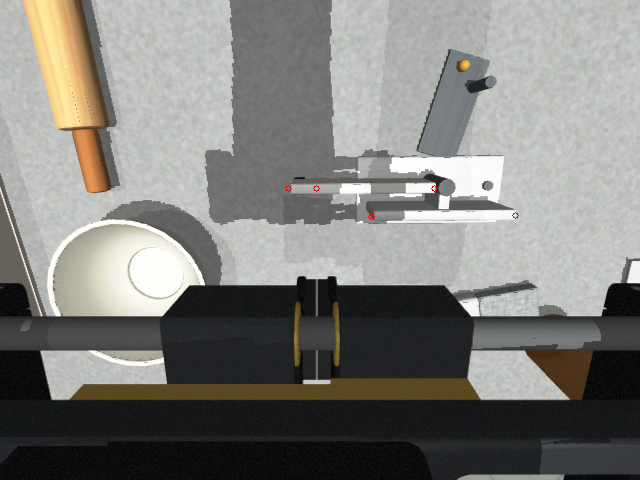

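{"name": "arm_command", "arguments": {
  "steps": [
    [0, 0, 0.05, 0, 0, 0, 0],
    [0, 0, 0.05, 0, 0, 0, 0],
    [0, 0, 0.05, 0, 0, 0, 0],
    [0, 0, 0.05, 0, 0, 0, 0],
    [0, 0, 0.022, 0, 0, 0, 0],
    [0, 0, 0.021, 0, 0, 0, 0],
    [0, 0, 0, 0, 0, 0, 0]
  ]
}}

```text
time: 5.22
tcp_pos: [0.6219, -0.2344, 0.0418]
tool_rot: [-0.0, 0.045, 0.999, -0.0]
force: [0.3, 0.2, -0.3]
finger_gap: 0.0005
```

```bash
python3 - <<'E'
from h import *
np.set_printoptions(precision=4,suppress=True)
s=read_state(); p=s["tcp_pos"]; print(s["time"],p,yawof(s),s["force"])
d=p[:2]-[HX,HY]; c,q=np.cos(HPSI),np.sin(HPSI); print("stand frame",c*d[0]+q*d[1],-q*d[0]+c*d[1])
# arc row: leg-frame TCP offset (a=+x side 14.5mm, r=115); rotate by dth cw
for dth in (0.1,0.0087*2):
    # tool x = push dir; tool y = yaw-90deg. compute shift in tool frame before turn
    psi=np.pi+HPSI
    H=np.array([HX,HY])
    r0=w(.0145,-.115)-H
    rot=lambda v,a:np.array([np.cos(a)*v[0]-np.sin(a)*v[1],np.sin(a)*v[0]+np.cos(a)*v[1]])
    r1=rot(r0,-dth); d=Rd(psi).T@np.array([*(r1-r0),0]); print(dth,d/0.8, dth/(np.pi/2))
E
```

```text
5.225 [ 0.6219 -0.2344  0.0418] 3.050789691835449 [ 0.2628  0.2327 -0.2756]
stand frame 0.031744057826954455 -0.11529630574118807
0.1 [ 0.0144 -0.0011  0.    ] 0.06366197723675814
0.0174 [ 0.0025 -0.0003  0.    ] 0.011077184039195914
```

{"name": "arm_command", "arguments": {
  "steps": [
    [0.012, 0, 0, 0, 0, 0, 0],
    [0.0095, 0, 0, 0, 0, 0, 0],
    [0.0072, -0.0003, 0, 0, 0, 0.0318, 0],
    [0.0144, -0.0011, 0, 0, 0, 0.0637, 0],
    [0.0144, -0.0011, 0, 0, 0, 0.0637, 0],
    [0.0144, -0.0011, 0, 0, 0, 0.0637, 0],
    [0.0144, -0.0011, 0, 0, 0, 0.0637, 0],
    [0.0144, -0.0011, 0, 0, 0, 0.0637, 0]
  ]
}}

```text
time: 6.22
tcp_pos: [0.5437, -0.2177, 0.0431]
tool_rot: [0.001, 0.317, 0.949, -0.0]
force: [-0.1, 0.7, -1.0]
finger_gap: 0.0005
```

```bash
cat >> h.py <<'E'
def rep():
    np.set_printoptions(precision=4,suppress=True)
    s=read_state(); p=s["tcp_pos"]; d=p[:2]-[HX,HY]; c,q=np.cos(HPSI),np.sin(HPSI); x,y=c*d[0]+q*d[1],-q*d[0]+c*d[1]
    rho=np.hypot(x,y); th=np.arctan2(-x,-y)+np.arcsin(.0145/rho)
    psi=yawof(s); f=s["force"]; print(s["time"],"p",p,"rho",rho,"theta",th,"psi th",(np.pi+HPSI-psi+.5)%(2*np.pi)-.5,"F",f,"push F",-(Rd(psi).T@f)[0],s["qpos"])
E
python3 -c "
from h import *
rep(); c=read_camera('top')['color']; cv2.imwrite('pics/t2.png',cv2.resize(c[150:300,250:470,::-1],None,fx=3,fy=3))"
```

```text
6.225 p [ 0.5437 -0.2177  0.0431] rho 0.11600328785655446 theta 0.5486237510401643 psi th 0.5537612313933007 F [-0.1183  0.703  -0.9831] push F -0.5168939058991279 [ 0.7252  0.4832 -0.5206  1.7434  0.2812  0.988   1.0245]
```

View pics/t2.png

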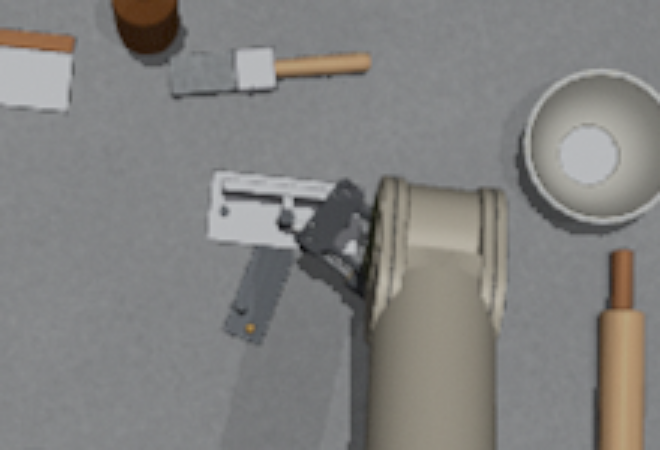

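{"name": "arm_command", "arguments": {
  "steps": [
    [0.0144, -0.0011, 0, 0, 0, 0.0637, 0],
    [0.0144, -0.0011, 0, 0, 0, 0.0637, 0],
    [0.0144, -0.0011, 0, 0, 0, 0.0637, 0],
    [0.0144, -0.0011, 0, 0, 0, 0.0637, 0],
    [0.0144, -0.0011, 0, 0, 0, 0.0637, 0],
    [0.0144, -0.0011, 0, 0, 0, 0.0637, 0],
    [0.0144, -0.0011, 0, 0, 0, 0.0637, 0],
    [0.0144, -0.0011, 0, 0, 0, 0.0637, 0],
    [0.0144, -0.0011, 0, 0, 0, 0.0637, 0],
    [0, 0, 0, 0, 0, 0, 0]
  ]
}}

```text
time: 7.52
tcp_pos: [0.4869, -0.1344, 0.0427]
tool_rot: [0.001, 0.695, 0.719, 0.0]
force: [-0.7, -0.2, 0.6]
finger_gap: 0.0005
```

```bash
python3 -c "
from h import *
rep(); c=read_camera('wrist')['color']; cv2.imwrite('pics/w3.png',c[:,:,::-1])"
```

```text
7.525 p [ 0.4869 -0.1344  0.0427] rho 0.11518408651666717 theta 1.4522764556355572 psi th 1.4472973658012915 F [-0.7353 -0.1669  0.5535] push F 0.1425974608985292 [ 0.5563  0.3099 -0.4235  1.9567  0.1606  0.9063  0.0842]
```

View pics/w3.png

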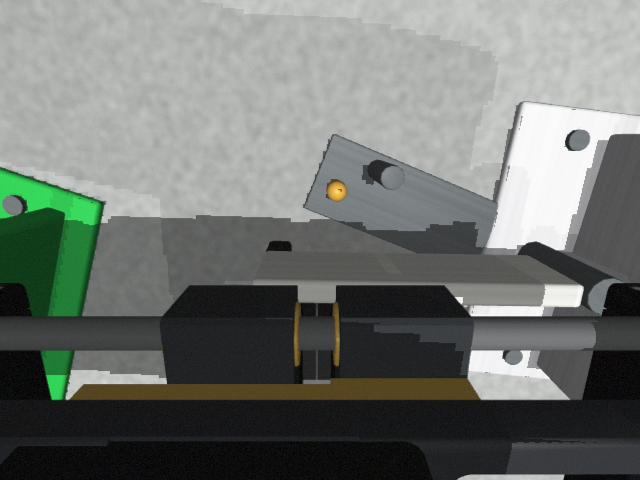

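```bash
python3 -c "
from h import *
c=read_camera('wrist')
for uv,z in (((393,178),.045),((373,172),.006),((337,190),.012)):
    d=atz(c,uv,z)[:2]-[HX,HY]; k,q=np.cos(HPSI),np.sin(HPSI); x,y=k*d[0]+q*d[1],-q*d[0]+k*d[1]; print(uv,x,y,np.hypot(x,y),np.arctan2(-x,-y))
"
```

```text
(393, 178) -0.08913869319333254 0.03468319752930198 0.09564847523652245 1.9418644720517826
(373, 172) -0.09101768267513342 0.03327680865328135 0.09691008489160653 1.9213077513052843
(337, 190) -0.10806551522334916 0.022922838803496097 0.1104699602575242 1.7798179477476865
```

{"name": "arm_command", "arguments": {
  "steps": [
    [0.0144, -0.0011, 0, 0, 0, 0.0637, 0],
    [0.0072, -0.0004, 0, 0, 0, 0.0318, 0],
    [0.0043, -0.0003, 0, 0, 0, 0.0191, 0],
    [0.0029, -0.0002, 0, 0, 0, 0.0127, 0],
    [0.0029, -0.0002, 0, 0, 0, 0.0127, 0],
    [0, 0, 0, 0, 0, 0, 0]
  ]
}}

```text
time: 8.38
tcp_pos: [0.4862, -0.1093, 0.0421]
tool_rot: [0.0, 0.771, 0.637, -0.0]
force: [-0.9, -0.4, 0.7]
finger_gap: 0.0006
```

```bash
python3 -c "
from h import *
rep()"
```

```text
8.375 p [ 0.4862 -0.1093  0.0421] rho 0.1146962872589082 theta 1.6711452253126897 psi th 1.670007937677453 F [-0.9291 -0.3721  0.6913] push F 0.5407348653842489 [ 0.4931  0.2958 -0.4049  1.9738  0.1472  0.9    -0.1777]
```

Step with about 1.2 mm per row now, checking the force.

{"name": "arm_command", "arguments": {
  "steps": [
    [0.0015, 0, 0, 0, 0, 0.0064, 0],
    [0.0015, 0, 0, 0, 0, 0.0064, 0],
    [0.0015, 0, 0, 0, 0, 0.0064, 0],
    [0.0015, 0, 0, 0, 0, 0.0064, 0]
  ]
}}

```text
time: 8.88
tcp_pos: [0.4871, -0.1047, 0.0421]
tool_rot: [-0.0, 0.784, 0.621, -0.0]
force: [-1.6, -1.8, 0.5]
finger_gap: 0.0002
```

{"name": "arm_command", "arguments": {
  "steps": [
    [0.0015, 0, 0, 0, 0, 0.0064, 0],
    [0.0015, 0, 0, 0, 0, 0.0064, 0]
  ]
}}

```text
time: 9.12
tcp_pos: [0.4871, -0.1037, 0.0421]
tool_rot: [0.0, 0.79, 0.613, -0.001]
force: [-5.6, -7.6, 2.9]
finger_gap: 0.0003
```

{"name": "arm_command", "arguments": {
  "steps": [
    [0.0015, 0, 0, 0, 0, 0.0064, 0],
    [0.0015, 0, 0, 0, 0, 0.0064, 0]
  ]
}}

```text
time: 9.38
tcp_pos: [0.4876, -0.1013, 0.042]
tool_rot: [0.0, 0.797, 0.605, -0.001]
force: [-4.3, -4.4, 1.7]
finger_gap: 0.0006
```

```bash
python3 -c "
from h import *
rep()"
```

```text
9.375 p [ 0.4876 -0.1013  0.042 ] rho 0.11417715454702897 theta 1.7425436143815196 psi th 1.7526063120845534 F [-4.259  -4.4216  1.6778] push F 5.404503124519865 [ 0.4684  0.2949 -0.3967  1.9742  0.1457  0.9008 -0.2762]
```

{"name": "arm_command", "arguments": {
  "steps": [
    [0.0015, 0, 0, 0, 0, 0.0064, 0],
    [0.0015, 0, 0, 0, 0, 0.0064, 0]
  ]
}}

```text
time: 9.62
tcp_pos: [0.4886, -0.0981, 0.042]
tool_rot: [-0.0, 0.802, 0.597, -0.0]
force: [-3.4, -1.4, 1.1]
finger_gap: 0.0006
```

{"name": "arm_command", "arguments": {
  "steps": [
    [0.0015, 0, 0, 0, 0, 0.0064, 0],
    [0.0015, 0, 0, 0, 0, 0.0064, 0]
  ]
}}

```text
time: 9.88
tcp_pos: [0.4901, -0.095, 0.0422]
tool_rot: [0.0, 0.808, 0.589, 0.0]
force: [-0.9, -1.1, -0.5]
finger_gap: 0.0003
```

```bash
python3 -c "
from h import *
rep()"
```

```text
9.875 p [ 0.4901 -0.095   0.0422] rho 0.11273025533475119 theta 1.803009923601061 psi th 1.791178818120366 F [-0.9489 -1.139  -0.4979] push F 1.374672181958836 [ 0.4547  0.2956 -0.395   1.9727  0.1433  0.8993 -0.3252]
```

{"name": "arm_command", "arguments": {
  "steps": [
    [0.0014, -0.0001, 0, 0, 0, 0.0064, 0]
  ]
}}

```text
time: 10.0
tcp_pos: [0.4903, -0.094, 0.0423]
tool_rot: [0.0, 0.811, 0.585, 0.0]
force: [-1.1, -0.9, -0.1]
finger_gap: 0.0
```

{"name": "arm_command", "arguments": {
  "steps": [
    [0.0014, -0.0001, 0, 0, 0, 0.0064, 0]
  ]
}}

```text
time: 10.12
tcp_pos: [0.4904, -0.0932, 0.0422]
tool_rot: [0.0, 0.814, 0.581, 0.0]
force: [-2.7, -2.5, 0.6]
finger_gap: 0.0007
```

```bash
python3 -c "
from h import *
rep()"
```

```text
10.125 p [ 0.4904 -0.0932  0.0422] rho 0.1127611675191198 theta 1.819050400229928 psi th 1.8116382594359903 F [-2.7078 -2.5308  0.5723] push F 3.2741661078595414 [ 0.4488  0.2955 -0.3928  1.9725  0.143   0.8996 -0.3493]
```

{"name": "arm_command", "arguments": {
  "steps": [
    [0.001, 0, 0, 0, 0, 0.004, 0]
  ]
}}

```text
time: 10.25
tcp_pos: [0.4904, -0.0931, 0.0422]
tool_rot: [0.0, 0.816, 0.578, -0.0]
force: [-2.5, -4.2, 2.3]
finger_gap: 0.0003
```

{"name": "arm_command", "arguments": {
  "steps": [
    [0.001, 0, 0, 0, 0, 0, 0]
  ]
}}

```text
time: 10.38
tcp_pos: [0.4904, -0.0929, 0.0422]
tool_rot: [0.0, 0.816, 0.578, -0.001]
force: [-5.1, -7.3, 3.5]
finger_gap: 0.0005
```

```bash
python3 -c "
from h import *
rep()"
```

```text
10.375 p [ 0.4904 -0.0929  0.0422] rho 0.11278697509021406 theta 1.8213391860767072 psi th 1.8185848835264125 F [-5.148  -7.3094  3.533 ] push F 8.603886733693253 [ 0.4461  0.2957 -0.3915  1.9721  0.1442  0.9006 -0.3584]
```

{"name": "arm_command", "arguments": {
  "steps": [
    [0.001, 0, 0, 0, 0, 0, 0]
  ]
}}

```text
time: 10.5
tcp_pos: [0.4904, -0.0929, 0.0422]
tool_rot: [0.001, 0.816, 0.578, -0.001]
force: [-5.3, -10.0, 4.3]
finger_gap: 0.0006
```

{"name": "arm_command", "arguments": {
  "steps": [
    [-0.005, 0, 0, 0, 0, 0, 0],
    [-0.012, 0, 0, 0, 0, 0, 0],
    [-0.012, 0, 0, 0, 0, 0, 0],
    [0, 0, 0, 0, 0, 0, 0]
  ]
}}

```text
time: 11.0
tcp_pos: [0.4831, -0.1139, 0.0421]
tool_rot: [0.0, 0.816, 0.578, -0.0]
force: [-0.4, 0.2, -0.2]
finger_gap: 0.0003
```

```bash
python3 -c "
from h import *
rep(); c=read_camera('wrist')['color']; cv2.imwrite('pics/w4.png',c[:,:,::-1])"
```

```text
11.0 p [ 0.4831 -0.1139  0.0421] rho 0.11759021764092535 theta 1.6279687705083985 psi th 1.8188358379634364 F [-0.4356  0.2035 -0.2476] push F -0.0471954803717926 [ 0.4817  0.2887 -0.3805  1.98    0.136   0.897  -0.3082]
```

View pics/w4.png

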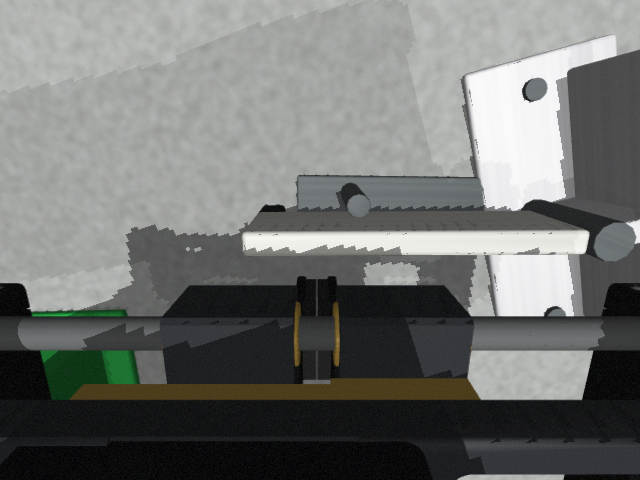

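{"name": "arm_command", "arguments": {
  "steps": [
    [0, 0, -0.05, 0, 0, 0, 0],
    [0, 0, -0.05, 0, 0, 0, 0],
    [0, 0, -0.05, 0, 0, 0, 0],
    [0, 0, -0.05, 0, 0, 0, 0],
    [0, 0, -0.04, 0, 0, 0, 0],
    [0.0639, -0.014, 0, 0, 0, 0, 1],
    [0.0639, -0.014, 0, 0, 0, 0, 1],
    [0.0639, -0.014, 0, 0, 0, 0, 1],
    [0.0639, -0.014, 0, 0, 0, 0, 1],
    [0.0639, -0.014, 0, 0, 0, 0, 1],
    [0.0639, -0.014, 0, 0, 0, 0, 1],
    [0, 0, 0, 0, 0, 0, 1]
  ]
}}

```text
time: 12.55
tcp_pos: [0.5202, 0.2041, 0.234]
tool_rot: [-0.001, 0.814, 0.581, 0.0]
force: [1.3, -0.7, 0.5]
finger_gap: 0.0622
```

```bash
python3 -c "
from h import *
rep(); c=read_camera('wrist'); im=c['color'][:,:,::-1].copy(); print(proj(c,np.array([.5485,.2735,.09])),place_of('wrist','tin_knob')[:2])
import pickle; pickle.dump(c,open('cw1.pkl','wb'))
cv2.imwrite('pics/w5.png',im); 
c=read_camera('top'); pickle.dump(c,open('ct1.pkl','wb')); cv2.imwrite('pics/t5.png',cv2.resize(c['color'][190:290,290:400,::-1],None,fx=6,fy=6,interpolation=cv2.INTER_CUBIC))"
```

```text
12.55 p [0.5202 0.2041 0.234 ] rho 0.3308006015825075 theta 2.8489385601970008 psi th 1.8100103319901502 F [ 1.3357 -0.6501  0.4525] push F 0.18251444002803133 [ 0.1051  0.2498 -0.6531  1.6157  0.1527  1.328  -0.8995]
[323.105  138.6373] [{'location': [135.8, 326.4], 'confidence': 0.55}]
```

View pics/w5.png

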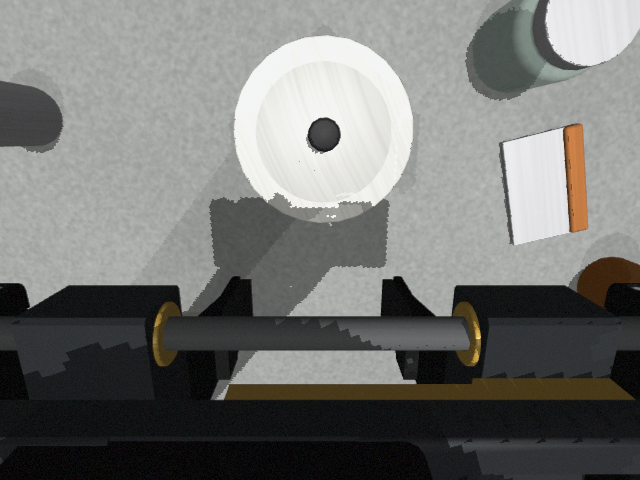

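View pics/t5.png

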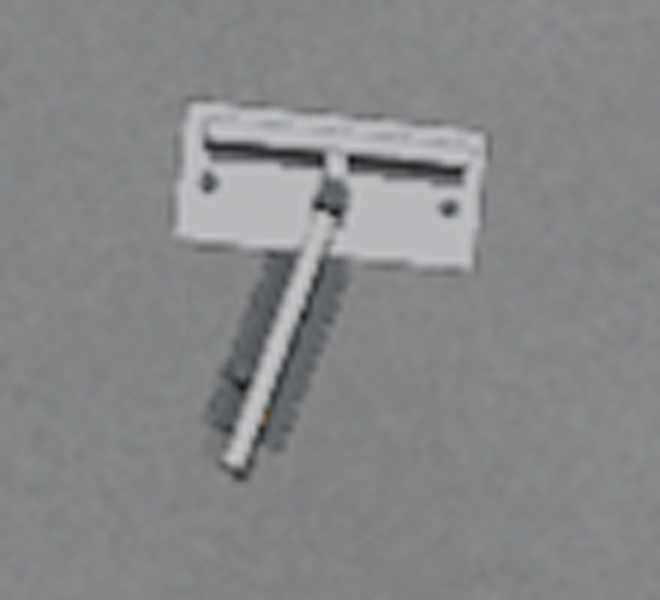

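{"name": "arm_command", "arguments": {
  "steps": [
    [0.02, 0.0, 0, 0, 0, 0, 1],
    [0, 0, 0, 0, 0, 0, 1],
    [0, 0, 0, 0, 0, 0, 1]
  ]
}}

```text
time: 13.08
tcp_pos: [0.5268, 0.2137, 0.2341]
tool_rot: [0.0, 0.816, 0.578, -0.0]
force: [0.5, -0.8, -0.9]
finger_gap: 0.0868
```

```bash
python3 -c "
from h import *
import pickle
rep(); c=read_camera('wrist'); im=c['color']; pickle.dump(c,open('cw2.pkl','wb'))
c1=pickle.load(open('cw1.pkl','rb'))
def knob(c):
    g=c['color'].max(axis=2)[90:220,290:360]  # dark blob
    m=(g<75).astype(np.uint8); n,l,st,ce=cv2.connectedComponentsWithStats(m); i=1+np.argmax(st[1:,4]); print(st[i],ce[i]); return ce[i]+[290,90]
for cc in (c1,c): 
    k=knob(cc); print(k,atz(cc,k,.09))
print(place_of('wrist','tin_knob')[:1])
cv2.imwrite('pics/w6.png',np.hstack([cv2.resize(a['color'][80:230,250:400,::-1],None,fx=2.6,fy=2.6) for a in (c1,c)]))
"
```

```text
13.075 p [0.5268 0.2137 0.2341] rho 0.3386177118529057 theta 2.8737078105998792 psi th 1.8174600528612181 F [ 0.4697 -0.7925 -0.8973] push F 0.5924544111077944 [ 0.0832  0.2733 -0.6527  1.5905  0.1695  1.3354 -0.9286]
[ 18  28  32  34 689] [33.656 45.373]
[323.656 135.373] [0.5497 0.2757 0.09  ]
[ 13  43  32  33 807] [28.5366 58.7732]
[318.5366 148.7732] [0.5499 0.2765 0.09  ]
[]
```

View pics/w6.png

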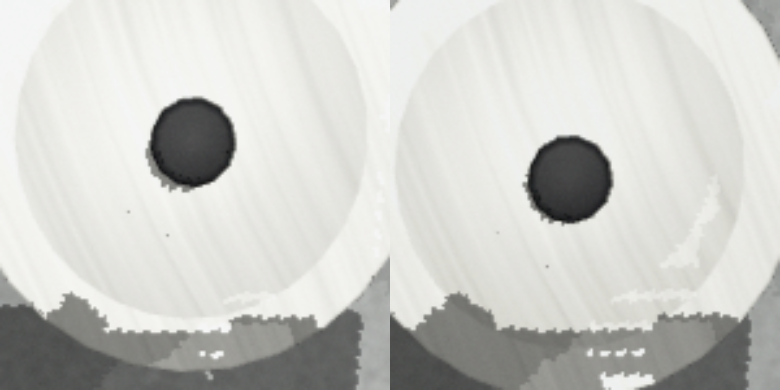

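```bash
python3 -c "
from h import *
s=read_state(); p=s['tcp_pos']
plan(p,yawof(s),[.5495,.2755,p[2]],yawof(s),2,1)
"
```

```text
[[0.0413,0.0006,0,0,0,0,1],[0.0413,0.0005,0,0,0,0,1]] [0.5495 0.2755 0.2341] 1.2331
```

{"name": "arm_command", "arguments": {
  "steps": [
    [0.0413, 0.0006, 0, 0, 0, 0, 1],
    [0.0413, 0.0005, 0, 0, 0, 0, 1],
    [0, 0, 0.05, 0, 0, 0, 1],
    [0, 0, 0.05, 0, 0, 0, 1],
    [0, 0, 0.05, 0, 0, 0, 1],
    [0, 0, 0, 0, 0, 0, 1],
    [0, 0, 0, 0, 0, 0, 1]
  ]
}}

```text
time: 14.05
tcp_pos: [0.5501, 0.2763, 0.1159]
tool_rot: [0.0, 0.816, 0.578, 0.001]
force: [-0.0, 0.4, 1.6]
finger_gap: 0.0869
```

```bash
python3 -c "
from h import *
rep(); c=read_camera('side')
cv2.imwrite('pics/s7.png',cv2.resize(c['color'][200:380,120:320,::-1],None,fx=4,fy=3.3))
s=read_state(); p=s['tcp_pos']
plan(p,yawof(s),[.5495,.2755,.072],yawof(s),2,1)
"
```

```text
14.05 p [0.5501 0.2763 0.1159] rho 0.39625677954650224 theta 2.9596309744266907 psi th 1.8175408770193435 F [-0.0206  0.3551  1.6202] push F -0.3282741000734845 [-0.0491  0.4792 -0.6331  1.6031  0.3028  1.1573 -1.088 ]
[[-0.0008,-0.0003,0.0277,0,0,0,1],[-0.0008,-0.0003,0.0277,0,0,0,1]] [0.5495 0.2755 0.072 ] 1.2335
```

View pics/s7.png

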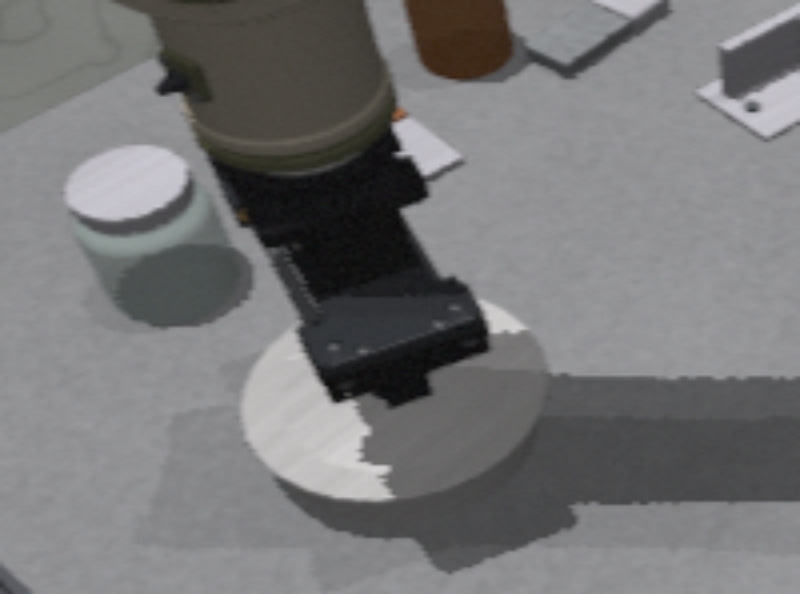

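Gripper is centred over the tin; descend and close.

{"name": "arm_command", "arguments": {
  "steps": [
    [0, 0, 0.0277, 0, 0, 0, 1],
    [0, 0, 0.0277, 0, 0, 0, 1],
    [0, 0, 0, 0, 0, 0, 1]
  ]
}}

```text
time: 14.48
tcp_pos: [0.5494, 0.2758, 0.0701]
tool_rot: [0.0, 0.816, 0.578, -0.0]
force: [0.5, -0.5, 0.6]
finger_gap: 0.0871
```

{"name": "arm_command", "arguments": {
  "steps": [
    [0, 0, 0, 0, 0, 0, 0.2],
    [0, 0, 0, 0, 0, 0, 0.2],
    [0, 0, 0, 0, 0, 0, 0.2],
    [0, 0, 0, 0, 0, 0, 0.2],
    [0, 0, 0, 0, 0, 0, 0.2],
    [0, 0, 0, 0, 0, 0, 0.2]
  ],
  "newtons": 30
}}

```text
time: 15.22
tcp_pos: [0.5494, 0.276, 0.0698]
tool_rot: [0.0, 0.816, 0.578, -0.0]
force: [-0.4, 1.1, -1.3]
finger_gap: 0.0351
```

```bash
python3 -c "
from h import *
rep(); print(read_state()['finger_gap'],read_state()['ft_torque'])
"
```

```text
15.225 p [0.5494 0.276  0.0698] rho 0.39601999538901245 theta 2.9576194014149966 psi th 1.8172301165917188 F [-0.399   1.146  -1.3212] push F -0.9495850919026027 [-0.0631  0.5289 -0.6151  1.6407  0.3365  1.08   -1.1113]
0.03512977715096681 [-0.0328 -0.1239  0.0433]
```

{"name": "arm_command", "arguments": {
  "steps": [
    [0, 0, 0, 0, 0, 0, 0],
    [0, 0, 0, 0, 0, 0, 0],
    [0, 0, 0, 0, 0, 0, 0],
    [0, 0, 0, 0, 0, 0, 0]
  ],
  "newtons": 35
}}

```text
time: 15.72
tcp_pos: [0.5496, 0.2759, 0.0698]
tool_rot: [0.0, 0.816, 0.578, 0.0]
force: [1.4, -0.1, -1.1]
finger_gap: 0.0252
```

{"name": "arm_command", "arguments": {
  "steps": [
    [0, 0, -0.005, 0, 0, 0, 0],
    [0, 0, -0.01, 0, 0, 0, 0],
    [0, 0, -0.02, 0, 0, 0, 0],
    [0, 0, -0.02, 0, 0, 0, 0],
    [0, 0, 0, 0, 0, 0, 0],
    [0, 0, 0, 0, 0, 0, 0]
  ]
}}

```text
time: 16.48
tcp_pos: [0.5493, 0.2758, 0.1137]
tool_rot: [0.0, 0.816, 0.578, -0.0]
force: [-1.3, -0.2, -5.8]
finger_gap: 0.0247
```

```bash
python3 -c "
from h import *
rep(); print(read_state()['finger_gap'],read_state()['ft_torque'],R.from_quat(np.roll(read_state()['tool_rot'],-1)).as_matrix()[:,2])
c=read_camera('wrist'); cv2.imwrite('pics/w8.png',c['color'][:,:,::-1])
c=read_camera('side'); cv2.imwrite('pics/s8.png',cv2.resize(c['color'][200:380,120:320,::-1],None,fx=4,fy=3.3))
"
```

```text
16.475 p [0.5493 0.2758 0.1137] rho 0.3958023312136678 theta 2.9574145131394034 psi th 1.817418820816561 F [-1.2884 -0.1872 -5.7555] push F 0.6029116013581264 [-0.0492  0.4809 -0.6326  1.606   0.3039  1.1552 -1.0888]
0.02471377134741568 [ 0.0264 -0.0403  0.0078] [-0.0001 -0.0004 -1.    ]
```

View pics/w8.png

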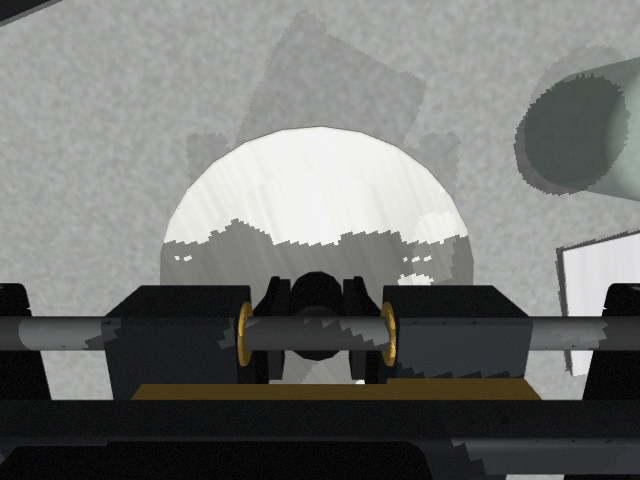

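View pics/s8.png

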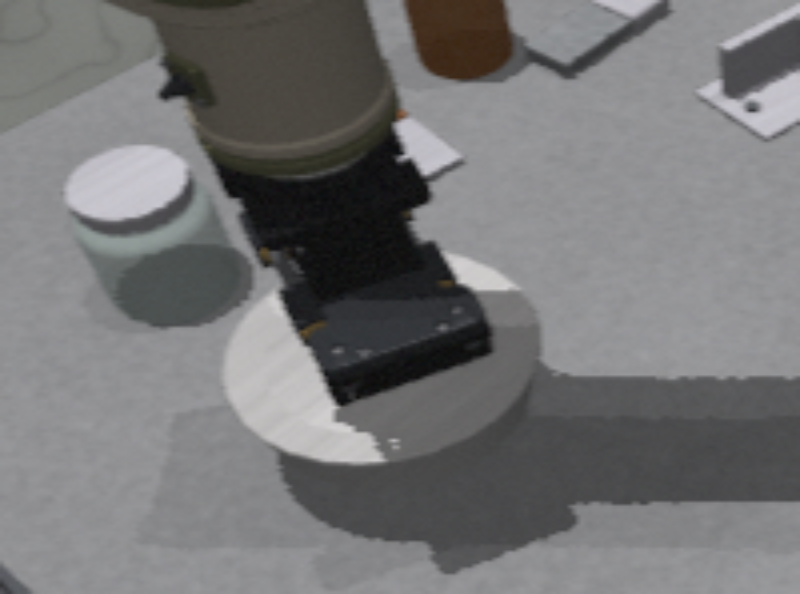

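```bash
python3 -c "
from h import *
s=read_state(); p=s['tcp_pos']; c=read_camera('wrist')
a=atz(c,(319,127),.05+p[2]-.0698)-p; print(Rd(yawof(s)).T@a)
plan(p,yawof(s),[p[0],p[1],.20],yawof(s),3,0)
plan([p[0],p[1],.20],yawof(s),[.5828,-.1151,.20],yawof(s),10,0)
"
```

```text
[0.07965304 0.00053004 0.0198    ]
[[0,0,-0.0362,0,0,0,0],[0,0,-0.0361,0,0,0,0],[0,0,-0.0362,0,0,0,0]] [0.5491 0.2757 0.2   ] 1.2336
[[-0.0447,0.0201,0,0,0,0,0],[-0.0447,0.0202,0,0,0,0,0],[-0.0447,0.0201,0,0,0,0,0],[-0.0447,0.0201,0,0,0,0,0],[-0.0447,0.0202,0,0,0,0,0],[-0.0447,0.0201,0,0,0,0,0],[-0.0447,0.0202,0,0,0,0,0],[-0.0447,0.0201,0,0,0,0,0],[-0.0447,0.0201,0,0,0,0,0],[-0.0447,0.0202,0,0,0,0,0]] [ 0.5828 -0.1151  0.2   ] 1.2336
```

{"name": "arm_command", "arguments": {
  "steps": [
    [0, 0, -0.02, 0, 0, 0, 0],
    [0, 0, -0.035, 0, 0, 0, 0],
    [0, 0, -0.035, 0, 0, 0, 0],
    [0, 0, -0.015, 0, 0, 0, 0],
    [-0.018, 0.008, 0, 0, 0, 0, 0],
    [-0.036, 0.016, 0, 0, 0, 0, 0],
    [-0.054, 0.024, 0, 0, 0, 0, 0],
    [-0.058, 0.026, 0, 0, 0, 0, 0],
    [-0.058, 0.026, 0, 0, 0, 0, 0],
    [-0.058, 0.026, 0, 0, 0, 0, 0],
    [-0.054, 0.024, 0, 0, 0, 0, 0],
    [-0.045, 0.02, 0, 0, 0, 0, 0]
  ]
}}

```text
time: 18.12
tcp_pos: [0.5757, -0.0604, 0.1964]
tool_rot: [-0.0, 0.816, 0.577, -0.001]
force: [1.1, 0.8, -3.9]
finger_gap: 0.0249
```

{"name": "arm_command", "arguments": {
  "steps": [
    [-0.036, 0.016, 0, 0, 0, 0, 0],
    [-0.02, 0.01, 0, 0, 0, 0, 0],
    [-0.01, 0.005, 0, 0, 0, 0, 0],
    [0, 0, 0, 0, 0, 0, 0],
    [0, 0, 0, 0, 0, 0, 0],
    [0, 0, 0, 0, 0, 0, 0]
  ]
}}

```text
time: 18.88
tcp_pos: [0.5829, -0.1135, 0.1979]
tool_rot: [-0.0, 0.815, 0.579, 0.0]
force: [0.9, -0.4, -4.7]
finger_gap: 0.0252
```

```bash
python3 -c "
from h import *
rep(); s=read_state(); p=s['tcp_pos']; c=read_camera('wrist'); cv2.imwrite('pics/w9.png',c['color'][:,:,::-1])
print(s['finger_gap'])
plan(p,yawof(s),[.5828,-.1151,.142],yawof(s),4,0)
cv2.imwrite('pics/s9.png',read_camera('side')['color'][:,:,::-1])
"
```

```text
18.875 p [ 0.5829 -0.1135  0.1979] rho 0.01805252678747497 theta 2.590989045900706 psi th 1.81564133027352 F [ 0.8689 -0.3885 -4.6993] push F 0.08081769470281347 [ 0.5123  0.3284 -0.4877  1.5791  0.1586  1.2735 -0.3352]
0.025176771513406467
[[-0.0005,0.0001,0.0175,0,0,0,0],[-0.0005,0.0002,0.0175,0,0,0,0],[-0.0005,0.0001,0.0174,0,0,0,0],[-0.0004,0.0001,0.0175,0,0,0,0]] [ 0.5828 -0.1151  0.142 ] 1.2354
```

View pics/w9.png

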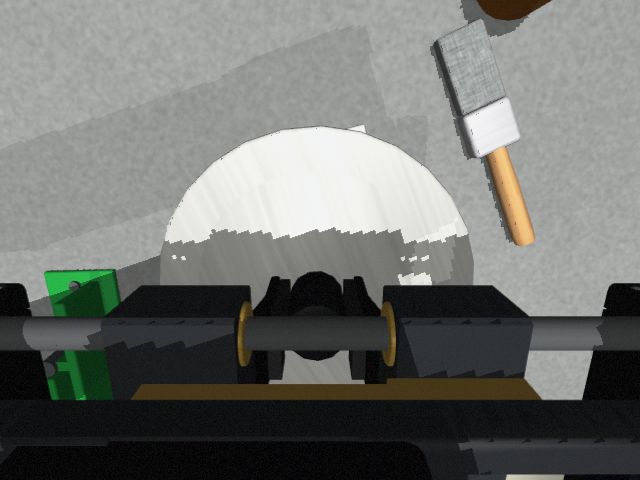

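View pics/s9.png

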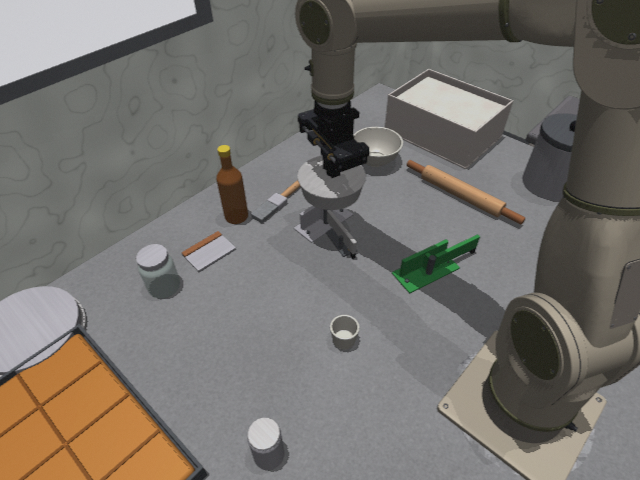

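```bash
python3 -c "
import cv2
a=cv2.imread('pics/w1.png')[140:240,270:530]; cv2.imwrite('pics/w1z.png',cv2.resize(a,None,fx=3,fy=3,interpolation=cv2.INTER_NEAREST))
a=cv2.imread('pics/w4.png')[160:270,230:640]; cv2.imwrite('pics/w4z.png',cv2.resize(a,(800,216),interpolation=cv2.INTER_CUBIC))"
```

```text
(no output)
```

View pics/w1z.png

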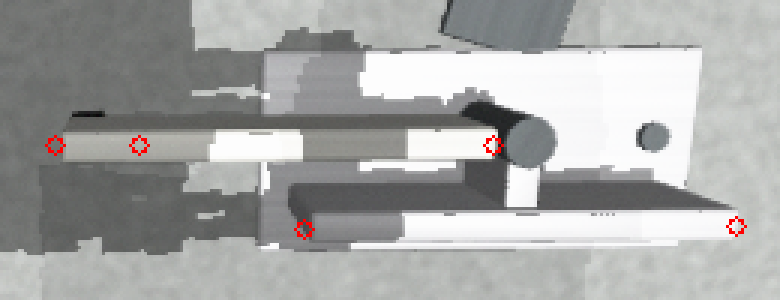

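{"name": "arm_command", "arguments": {
  "steps": [
    [0, 0, 0.02, 0, 0, 0, 0],
    [0, 0, 0.025, 0, 0, 0, 0],
    [0, 0, 0.015, 0, 0, 0, 0],
    [0, 0, 0.008, 0, 0, 0, 0],
    [0, 0, 0.006, 0, 0, 0, 0],
    [0, 0, 0, 0, 0, 0, 0],
    [0, 0, 0, 0, 0, 0, 0]
  ]
}}

```text
time: 19.85
tcp_pos: [0.5832, -0.1147, 0.1391]
tool_rot: [0.0, 0.816, 0.578, 0.0]
force: [0.2, -0.7, -4.6]
finger_gap: 0.0249
```

```bash
python3 -c "
from h import *
rep(); s=read_state(); print(R.from_quat(np.roll(s['tool_rot'],-1)).as_matrix()[:,2])
c=read_camera('side')
cv2.imwrite('pics/s10.png',cv2.resize(c['color'][130:270,270:390,::-1],None,fx=4,fy=4,interpolation=cv2.INTER_CUBIC))
"
```

```text
19.85 p [ 0.5832 -0.1147  0.1391] rho 0.017639149050046904 theta 2.5584534163367367 psi th 1.8173214811073604 F [ 0.2014 -0.7333 -4.5718] push F 0.6254419449689937 [ 0.5059  0.3782 -0.4789  1.6454  0.1867  1.1627 -0.3554]
[ 0.0009 -0.0003 -1.    ]
```

View pics/s10.png

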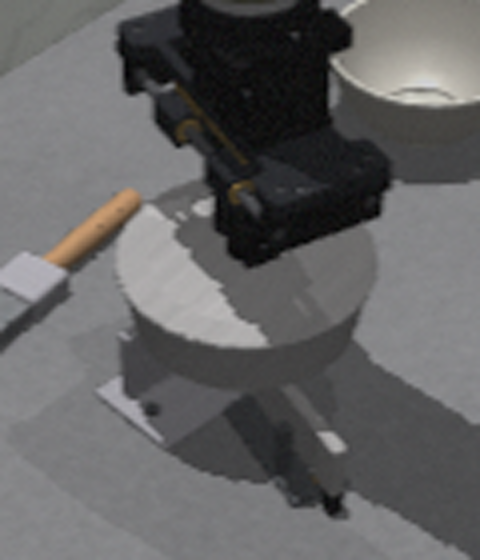

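Tin sits about 9 mm above the rest, leg out beneath it. I'll nudge it +0.8 mm in y and lower slowly.

{"name": "arm_command", "arguments": {
  "steps": [
    [0.001, -0.0004, 0.003, 0, 0, 0, 0],
    [0, 0, 0.003, 0, 0, 0, 0],
    [0, 0, 0.0015, 0, 0, 0, 0],
    [0, 0, 0, 0, 0, 0, 0]
  ]
}}

```text
time: 20.4
tcp_pos: [0.5827, -0.1138, 0.1325]
tool_rot: [-0.0, 0.816, 0.578, -0.0]
force: [0.3, -0.5, -4.3]
finger_gap: 0.0251
```

{"name": "arm_command", "arguments": {
  "steps": [
    [0, 0, 0.0012, 0, 0, 0, 0],
    [0, 0, 0.0012, 0, 0, 0, 0]
  ]
}}

```text
time: 20.65
tcp_pos: [0.5829, -0.1139, 0.1307]
tool_rot: [0.0, 0.816, 0.578, 0.0]
force: [0.0, -0.1, -4.6]
finger_gap: 0.0249
```

{"name": "arm_command", "arguments": {
  "steps": [
    [0, 0, 0.0008, 0, 0, 0, 0],
    [0, 0, 0.0005, 0, 0, 0, 0]
  ]
}}

```text
time: 20.9
tcp_pos: [0.5828, -0.1138, 0.1298]
tool_rot: [0.0, 0.816, 0.578, -0.0]
force: [-0.8, -0.4, -1.6]
finger_gap: 0.025
```

{"name": "arm_command", "arguments": {
  "steps": [
    [0, 0, 0.0006, 0, 0, 0, 0],
    [0, 0, 0, 0, 0, 0, 0]
  ]
}}

```text
time: 21.15
tcp_pos: [0.5828, -0.1139, 0.1298]
tool_rot: [0.0, 0.816, 0.578, -0.0]
force: [-5.3, -0.3, 3.3]
finger_gap: 0.0251
```

{"name": "arm_command", "arguments": {
  "steps": [
    [0, 0, -0.0005, 0, 0, 0, 0],
    [0, 0, 0, 0, 0, 0, 0]
  ],
  "newtons": 15
}}

```text
time: 21.4
tcp_pos: [0.5829, -0.1138, 0.1297]
tool_rot: [0.0, 0.816, 0.578, 0.0]
force: [-4.3, 0.4, 3.3]
finger_gap: 0.0256
```

{"name": "arm_command", "arguments": {
  "steps": [
    [0, 0, 0, 0, 0, 0, 0.34],
    [0, 0, 0, 0, 0, 0, 0.4],
    [0, 0, 0, 0, 0, 0, 0.6],
    [0, 0, 0, 0, 0, 0, 0.9],
    [0, 0, 0, 0, 0, 0, 0.9],
    [0, 0, 0, 0, 0, 0, 0.9],
    [0, 0, 0, 0, 0, 0, 0.9]
  ]
}}

```text
time: 22.28
tcp_pos: [0.5828, -0.1139, 0.1296]
tool_rot: [0.0, 0.816, 0.578, 0.0]
force: [0.6, 0.7, -0.8]
finger_gap: 0.0747
```

```bash
python3 -c "
from h import *
rep(); print(read_state()['finger_gap'])
c=read_camera('wrist'); cv2.imwrite('pics/w11.png',c['color'][:,:,::-1])
"
```

```text
22.275 p [ 0.5828 -0.1139  0.1296] rho 0.018075732325527345 theta 2.5680712169636974 psi th 1.8173564555823774 F [ 0.6472  0.7192 -0.7771] push F -0.8928273878316164 [ 0.5033  0.3871 -0.4775  1.6554  0.1917  1.1457 -0.3605]
0.07466620242249432
```

View pics/w11.png

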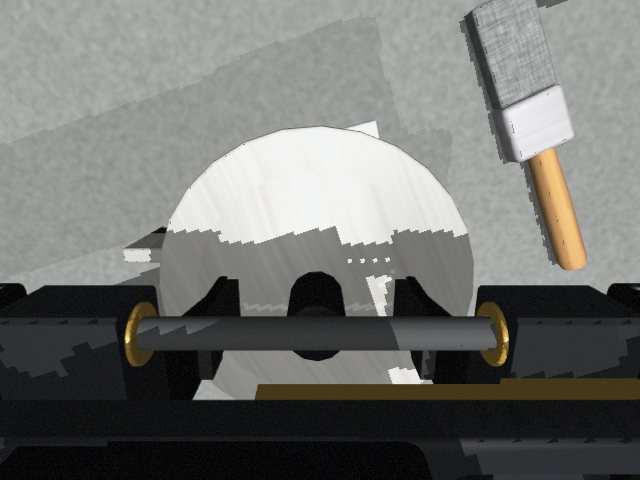

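Released; the tin stays put, with its rim still at row 127. Retreat straight up and check.

{"name": "arm_command", "arguments": {
  "steps": [
    [0, 0, -0.01, 0, 0, 0, 0.9],
    [0, 0, -0.03, 0, 0, 0, 0.9],
    [0, 0, -0.05, 0, 0, 0, 0.9],
    [0, 0, -0.05, 0, 0, 0, 0.9],
    [0, 0, -0.03, 0, 0, 0, 0.9],
    [-0.06, 0, 0, 0, 0, 0, 0.9],
    [-0.06, 0, 0, 0, 0, 0, 0.9],
    [-0.03, 0, 0, 0, 0, 0, 0.9],
    [0, 0, 0, 0, 0, 0, 0.9],
    [0, 0, 0, 0, 0, 0, 0.9]
  ]
}}

```text
time: 23.58
tcp_pos: [0.5436, -0.2258, 0.266]
tool_rot: [0.0, 0.815, 0.579, 0.0]
force: [-0.4, -0.6, 0.0]
finger_gap: 0.0786
```

```bash
python3 -c "
from h import *
rep()
for n in ('wrist','side','top'):
    c=read_camera(n); im=c['color'][:,:,::-1].copy()
    if n=='wrist':
        print(proj(c,[.5829,-.1138,.15]),proj(c,[.5829,-.1138,.11]))
        for z,r in ((.11,.08),(.06,.07)):
            for a in np.linspace(0,6.28,40): cv2.circle(im,tuple(int(round(v)) for v in proj(c,[.5829+r*np.cos(a),-.1138+r*np.sin(a),z])),1,(0,0,255),-1)
    if n=='side': im=cv2.resize(im[130:270,270:390],None,fx=4,fy=4,interpolation=cv2.INTER_CUBIC)
    cv2.imwrite(f'pics/{n}12.png',im)
"
```

```text
23.575 p [ 0.5436 -0.2258  0.266 ] rho 0.12312071510184193 theta 0.5093078076324266 psi th 1.816012034191142 F [-0.41   -0.5763  0.0272] push F 0.6792016621609549 [ 0.6697  0.2686 -0.4298  1.4995  0.1119  1.3975 -0.1016]
[317.4953  69.8267] [317.334   79.1597]
```

View pics/wrist12.png

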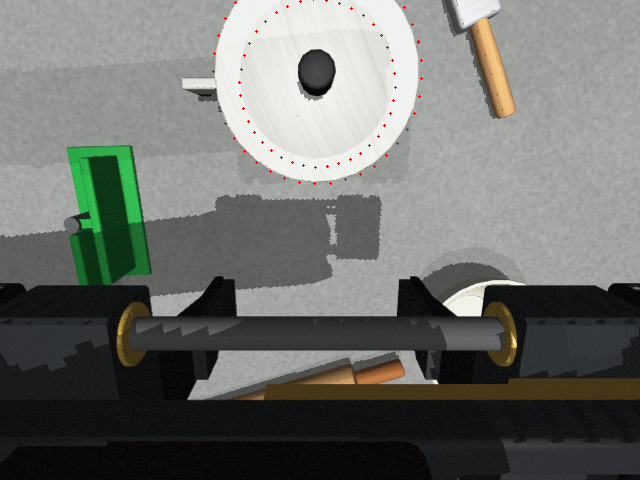

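View pics/side12.png

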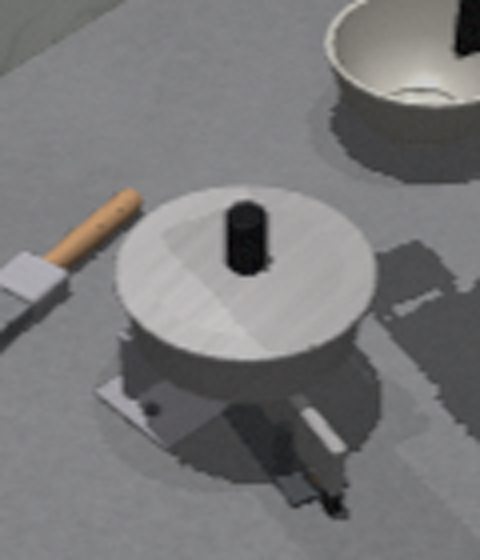

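View pics/top12.png

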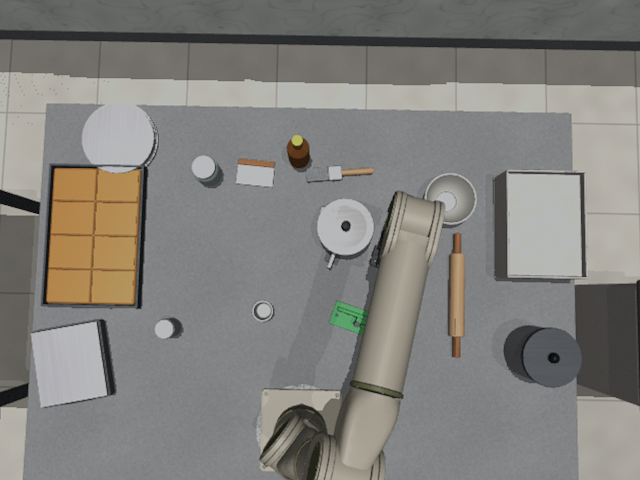

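The tin's rim matches a level circle centred on the seat (about 1–2 px). The leg is still out and nothing else has moved.

```bash
python3 -c "
from workcell import *
print(job_done(), read_state()['time'])"
```

```text
the job is handed in; nothing more can be done
the job is handed in; nothing more can be done
```

The tin is on the pan rest, released and level, with the prop leg out and held by its catch. I handed the job in at about 24 s of the 69 s allowed.

- **Leg:** I pushed it round with closed fingers. The force rose to about 9 N at the catch, then fell to about 1.4 N. At an angle of about 1.82 rad it stalled against the stop, and I stopped pushing at about 11 N, well under the 30 N limit. It stayed out once I backed away.
- **Tin:** I gripped it by the knob and lifted it level. It touched down at the height I expected, pressing with about 8 N.
- **Last checks:** In the wrist picture, the lid rim matched a level circle centred on my measured seat position to within 1–2 pixels. The side and top views show the tin upright on the rail and leg. Nothing else appears to have moved, and the green look-alike was not touched.
- **Disagreement:** The fixed cameras and the wrist camera differed by about 1–3 mm on where the knob and stand were. I went with the wrist camera, since it matched the actual grasp, so centring should be good to about 2 mm. I did not measure flatness to better than the pictures show.

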